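# Open the bone panel's crib by its thumb latch

## Robot

A 6-joint arm with a two-finger parallel gripper is mounted at the origin on the work surface. World frame = base frame: x ahead of the robot, y to its left, z up, the work surface at z = 0. Lengths are in m, angles in rad, forces in N, time in s.
With the tool pointing down it reaches from about 0.225 to 0.875 m from the base axis. Payload 3.4 kg.
Tool frame: the origin (TCP) lies at the very end of the fingers, on their centre line; the grasp point (between the pads) lies 19 mm behind it; z points along the fingers, x is the direction in which the jaws open and shut, and the axes are right-handed (so a half turn about z gives the same grasp; the last joint's range is limited). The gripper opens to 85 mm and grips with 20 to 120 N. Pads are 22 mm wide; open, the fingers measure 114 mm over their backs; the gripper's body (76 mm by 85 mm) begins 54 mm behind the grasp point. The pads swing forward as they close: fully open they stand 13 mm farther back than shut.
Start: joints at [-1.268, 0.276, 1.505, -0, 1.361, -0.121], TCP at [0.236, -0.524, 0.231] pointing down, gripper open.
Joint ranges: [-2.89, 2.89], [-0.75, 2.08], [0.22, 2.7], [-1.18, 4.32], [0.11, 2.71], [-2.7, 2.7]. Speed limits (rad/s): [2.57, 2.57, 3.14, 3.14, 3.14, 3.14].

## Interface

Orientations are given as a unit quaternion [w, x, y, z].
In Python, from plant import robot gives the robot as it stands.
- The arm moves only by the tool drive_tool, never from a script. Its argument "increments" is a list of rows, each a list of 3 entries, a list of its own where there are three numbers: the turn, a rotation vector about the tool's x, y, z in degrees, then the shift along the tool's x, y, z in m, then the opening, from 0 (shut) to 1 (fully open). A call has exactly 5 rows; each row shifts and turns the commanded pose from where the row before left it, along the tool's axes as they then stand; what a row does not reach is not made up. A row lasts 1/8 s, in which the tool goes at most 62.5 mm and 10.7 degrees, less where a joint would pass 70% of its speed; a pose out of reach is approached as far as the arm can. A call with a gripper value outside its range is refused whole. The fingers move at their own pace and stop on an object; the grip force is fixed at half the most. Time passes only in rows, so rows that do not move let the fingers close, or fill a call up. It gives the time, the measured TCP pose, the force and the opening at its end, in the units of the state.
- robot.observe(): the state, without advancing time (a new reading comes with each control period).
- robot.get_image(name): name is "side" or "top"; returns (picture, depth): 480x640x3 uint8, red, green, blue; 480x640 float32, m along the optical axis (not along the pixel's ray), 0 where there is no reading.
- robot.get_calibration(name): a dict with "fx", "fy", "cx", "cy" (pixels), "R" (3x3) and "t" (3): a world point X has camera coordinates R X + t. Camera axes: x right, y down, z forward; pixel columns grow to the right and rows downward; lengths in m; the calibration is good to about 2 mm. A picture is of the moment at which its call begins. get_calibration takes no time and is no camera call.
- robot.hand_in(): hands the job in, once; it reports no verdict.
Trained networks look in the newest picture that a camera, given by its name, has taken for a name from the list of things; names that differ only in an ending like _2 or _b are one class to them, and where a whole thing is asked for, a point or a joint stands for the part that bears it (a point fixed in the world has none). Each returns a list of dicts, best first, with "conf" (0 to 1); they miss things now and then, are a little off and sometimes report something else, mostly with a low value. They report only what shows in the picture. A call takes as long as a camera call.
- robot.recognise(camera, label): "box" ([left, top, right, bottom] in pixels, round what is visible of it).
The state is a dict: "time_s": time; "qpos": joint angles; "joint_vel": joint speeds; "tau": joint torques, N m; "tool_pos": TCP position; "tool_rot": TCP orientation; "wrist_force": force on the tool from outside, world axes, zero at the start; "wrist_torque": the same for the moment, N m; "width": finger opening in m.
Only numpy, scipy, OpenCV 4.12 (cv2) and the standard library are available. Lean on these libraries where they do the work, as an engineer would, in place of code of your own. Each camera call takes 0.05 s, during which the arm holds its last target. There are 200 camera calls.

## Task

Open the crib that holds the bone panel: press its thumb lever down so that the latch bar lifts out of the catch while the gate is still shut, keep it pressed as you swing the gate towards you to about a right angle, then let go so that the bar drops back level and the gate stays open. Leave the gate and latch of the crib with the scraper as they are.

Things in the scene. Friction and masses are not known exactly. Their poses are not given: they have to be found in the camera images.
- panel_crib_thumb (a point): Thumb lever of the crib holding the bone panel: upright iron piece on the latch bar's tail, 14 mm thick (x), 30 long (y), top 150 above the table, pinchable by its flat faces from above. Point: mid-grip, 18 mm under its top. Axes, turning with gate and bar: x square to the gate into the crib, y along the gate to its hinge, z up. Hinge axis (vertical): 90 mm along +y, 16 along +x from the point.
- panel_crib_gate (a joint): That crib's gate, rad: 0 shut, grows as its free end swings out to the robot (clockwise from above), stop 1.6; stiff hinge (0.04 N m), stays where left. Gate: the front of an open-topped wooden box (150 deep, 250 wide, walls 75 high), 12 mm thick, reaching 205 mm from the hinge, top 80 above the table, so the lever stands clear above it. Panel 75 x 130 x 7 mm.
- panel_crib_bar (a joint): Iron latch bar on that gate's front, 105 mm above the table, rad: 0 level, nose in an upward-open hook on the post; grows as the lever goes down, nose up; clear from 0.17 (lever down 10 mm), 0.35 (22 mm) is ample, stop 0.5 (30 mm). Pivot axis along x, 60 mm along -y and 27 below the thumb point, so the lever also shifts some 6 mm to the hinge. Pressing takes 1 to 2 N; released, it drops back.
- scraper_crib_thumb (a point): The same point on the thumb lever of the other crib, alike in every size, which holds the steel scraper with a wooden handle. Not to be operated. The cribs stand side by side and may have changed places.

How it is judged:
By the outcome, as a careful person would: the job done as asked, in the order asked, and still so for the second after the job is handed in, with the robot touching nothing.
It also fails if it takes over 40 s, if anything falls off the work surface, if the arm or the gripper's body presses on something with over 40 N, if the wrist force passes 120 N, or if a joint passes its speed limit or range.

## Working session

There is one attempt and no reset: what is moved stays moved. The work goes in short steps, Python scripts to look and compute and a tool call to move; the robot and the scene stay as the last step left them, time stands still between calls to the robot, and variables do not carry over. Pictures are saved under pics/ and viewed, about 8 in all and at most 12, crops included, and the job is handed in when it is done.

Besides the shell and the picture viewer there is one more tool, called by a JSON object that holds its "method" and its "body", one argument or row to a line. drive_tool: Moves the arm, as the interface text tells. Its arguments: {"type":"object","properties":{"increments":{"type":"array"}},"required":["increments"]}

```bash
mkdir -p pics; cat > h.py <<'E'
from plant import robot
import numpy as np, cv2
def save(n,im): cv2.imwrite(f'pics/{n}.png',im[:,:,::-1])
def xyz(cam,d):
    c=robot.get_calibration(cam); v,u=np.mgrid[0:480,0:640]
    P=np.stack([(u-c['cx'])/c['fx']*d,(v-c['cy'])/c['fy']*d,d],-1)
    return (P-np.array(c['t']))@np.array(c['R'])
E
python3 - <<'E'
from h import *
for c in('top','side'):
    im,d=robot.get_image(c); save(c+'0',im); np.save(c+'0.npy',d)
    for l in('panel_crib_thumb','scraper_crib_thumb','panel_crib_gate','panel_crib_bar'):
        r=robot.recognise(c,l); print(c,l,[(np.round(x['box']).tolist(),round(x['conf'],2)) for x in r[:3]])
s=robot.observe(); print(s['time_s'],s['tool_pos'],s['tool_rot'],s['width'])
E
```

```text
top panel_crib_thumb [([184.0, 218.0, 278.0, 232.0], 0.61)]
top scraper_crib_thumb [([419.0, 227.0, 510.0, 243.0], 0.59)]
top panel_crib_gate [([152.0, 216.0, 278.0, 232.0], 0.97)]
top panel_crib_bar [([181.0, 214.0, 278.0, 227.0], 0.76)]
side panel_crib_thumb [([253.0, 244.0, 296.0, 325.0], 0.61)]
side scraper_crib_thumb [([341.0, 131.0, 351.0, 172.0], 0.82)]
side panel_crib_gate [([227.0, 242.0, 297.0, 412.0], 0.69)]
side panel_crib_bar []
0.5 [ 0.23646465 -0.52412896  0.23129765] [-7.35181564e-06  8.39998061e-01 -5.42589400e-01  1.70872945e-05] 0.08537572045020432
```

View pics/top0.png

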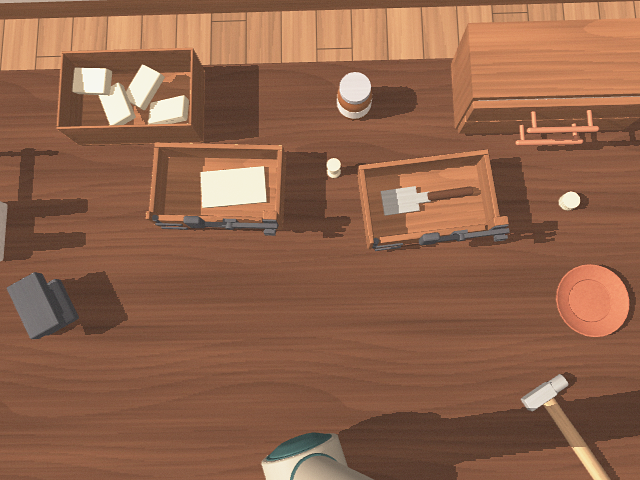

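View pics/side0.png

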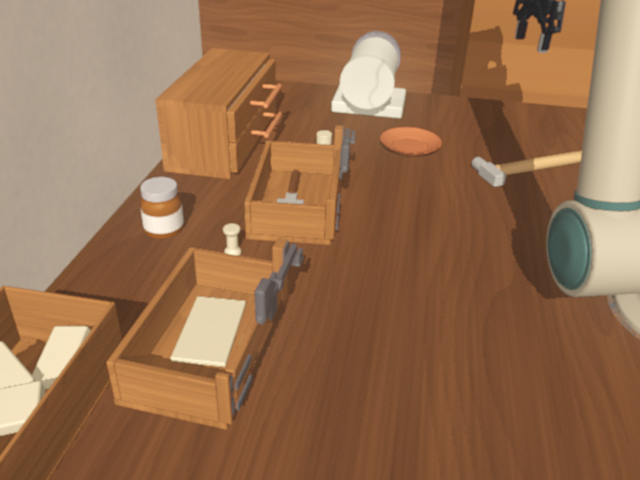

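```bash
python3 - <<'E'
from h import *
for c,(a,b,e,f) in {'top':(140,190,520,260),'side':(220,120,370,420)}.items():
    W=xyz(c,np.load(c+'0.npy'));
    m=np.zeros((480,640),bool); m[b:f,a:e]=1
    m&=(W[...,2]>.115)&(W[...,2]<.16)
    n,l,st,ce=cv2.connectedComponentsWithStats(m.astype(np.uint8))
    for i in range(1,n):
        if st[i,4]<6: continue
        p=W[l==i]; print(c,st[i],np.round(p.mean(0),4),np.round(np.percentile(p,[3,97],axis=0),4).tolist())
    k=robot.get_calibration(c); print(np.round(k['R'],3).tolist(),k['t'],k['fx'])
E
```

```text
top [263 211  15  11 138] [0.6164 0.1184 0.1181] [[0.6078, 0.1068, 0.1153], [0.6252, 0.1306, 0.1215]]
top [183 216  22  11 202] [0.6047 0.2505 0.1424] [[0.5995, 0.238, 0.1189], [0.6127, 0.2659, 0.1524]]
top [493 216  16  12 147] [ 0.5963 -0.2964  0.1186] [[0.5875, -0.3085, 0.1151], [0.6054, -0.2843, 0.1217]]
top [223 219   5   3   8] [0.611  0.1994 0.1164] [[0.6092, 0.1962, 0.1151], [0.6125, 0.2032, 0.1187]]
top [228 219   8   5  18] [0.6098 0.1881 0.1164] [[0.6059, 0.1817, 0.1152], [0.6122, 0.1937, 0.118]]
top [453 230  15   7  36] [ 0.5782 -0.2235  0.1163] [[0.5715, -0.2362, 0.1151], [0.5823, -0.2123, 0.1176]]
top [420 232  20  13 190] [ 0.5647 -0.1637  0.1441] [[0.5589, -0.1786, 0.1187], [0.5724, -0.1508, 0.1526]]
[[-0.02, -1.0, -0.02], [-0.986, 0.023, -0.167], [0.168, 0.017, -0.986]] [0.03188364 0.58677103 1.03561318] 565.4110210766945
side [220 120  20   9 144] [ 0.8124 -0.2535  0.1231] [[0.7998, -0.274, 0.1157], [0.8287, -0.2466, 0.1312]]
side [335 125  10   8  66] [ 0.5974 -0.2938  0.1182] [[0.5883, -0.3085, 0.1155], [0.6067, -0.2826, 0.1204]]
side [341 140   9  26 203] [ 0.5668 -0.1569  0.1366] [[0.56, -0.1769, 0.1159], [0.5751, -0.148, 0.1518]]
side [272 238  17  15 162] [0.6165 0.1223 0.1182] [[0.6078, 0.1081, 0.1157], [0.6257, 0.1338, 0.1205]]
side [254 271  23  44 543] [0.6054 0.2563 0.1361] [[0.5997, 0.1912, 0.1155], [0.613, 0.2699, 0.1515]]
[[-0.981, -0.193, 0.024], [-0.125, 0.532, -0.837], [0.149, -0.824, -0.546]] [0.57939447 0.13845724 0.95241487] 616.1542572761432
```

The top view shows the crib with the bone panel on the left (thumb lever near pixel 194,222) and the scraper crib on the right (lever near 430,238). The side view agrees: the panel crib is nearer, with its lever near (266,298). Next I'll fit the yaw and the lever centre.

```bash
python3 - <<'E'
from h import *
for c,(a,b,e,f) in {'top':(140,130,300,245),'side':(110,230,310,425)}.items():
    W=xyz(c,np.load(c+'0.npy')); W=W[b:f,a:e].reshape(-1,3)
    p=W[(W[:,2]>.146)&(W[:,2]<.156)&(W[:,0]<.64)]; p=p[(abs(p[:,1]-.253)<.03)]
    r=cv2.minAreaRect((p[:,:2]*1000).astype(np.float32)); print(c,'lever top',len(p),p.mean(0).round(4),r)
    p=W[(W[:,2]>.071)&(W[:,2]<.084)]
    r=cv2.minAreaRect((p[:,:2]*1000).astype(np.float32)); print(c,'rim',len(p),r)
    # rear wall top line
    q=p[(p[:,0]>.72)&(p[:,1]>.08)&(p[:,1]<.33)]
    if len(q)>20:
        v=cv2.fitLine((q[:,:2]*1000).astype(np.float32),cv2.DIST_HUBER,0,.01,.01).ravel(); print('rear',v,len(q),np.degrees(np.arctan2(-v[0],v[1])))
    q=W[(W[:,2]>.09)&(W[:,0]<.64)&(W[:,0]>.58)]
    v=cv2.fitLine((q[:,:2]*1000).astype(np.float32),cv2.DIST_HUBER,0,.01,.01).ravel(); print('bar',v,len(q),np.degrees(np.arctan2(-v[0],v[1])), np.percentile(q,[1,99],axis=0).round(3).tolist())
E
```

```text
top lever top 126 [0.6062 0.2527 0.1494] ((606.1693115234375, 253.04469299316406), (30.22545623779297, 13.436816215515137), 87.87577056884766)
top rim 1988 ((705.633056640625, 240.3667449951172), (280.1893615722656, 187.32777404785156), 88.05628967285156)
rear [7.5596936e-02 9.9713844e-01 7.6445642e+02 2.1147037e+02] 741 -4.335521
bar [1.25000365e-02 9.99921858e-01 6.03845215e+02 1.89642136e+02] 964 -0.716218 [[0.586, 0.106, 0.091], [0.627, 0.349, 0.152]]
side lever top 190 [0.6059 0.2569 0.1496] ((606.0396118164062, 254.41925048828125), (31.183032989501953, 14.130017280578613), 82.30170440673828)
side rim 3350 ((703.693359375, 227.8570098876953), (252.57252502441406, 189.78680419921875), 87.1791763305664)
rear [7.2840214e-02 9.9734360e-01 7.6454523e+02 2.2332031e+02] 1142 -4.177136
bar [1.2778249e-02 9.9991834e-01 6.0413770e+02 2.1198564e+02] 1731 -0.73215955 [[0.586, 0.11, 0.09], [0.631, 0.354, 0.151]]
```

```bash
cat >> h.py <<'E'
from scipy.spatial.transform import Rotation as Ro
def down(yaw,tilt=0):
    "tool down; yaw of tool x in deg; tilt deg about tool x"
    y=np.radians(yaw); c,s=np.cos(y),np.sin(y)
    return Ro.from_matrix(np.array([[c,s,0],[s,-c,0],[0,0,-1]]))*Ro.from_rotvec([tilt,0,0],degrees=True)
def pose():
    s=robot.observe(); q=s['tool_rot']; return np.array(s['tool_pos']),Ro.from_quat([q[1],q[2],q[3],q[0]])
def rows(path,g,start=None):
    p,R=start or pose()
    for pt,Rt in path:
        print([np.round((R.inv()*Rt).as_rotvec(degrees=True),1).tolist(),np.round(R.inv().apply(pt-p),4).tolist(),g]); p,R=pt,Rt
E
python3 - <<'E'
from h import *
p,R=pose(); T=np.array([.606,.2535,.23]); n=17
rows([(p+(T-p)*k/n,down(-65.7+62.2*k/n)) for k in range(1,n+1)],1)
print(robot.observe()['wrist_force'])
E
```

```text
[[-0.0, -0.0, -3.7], [-0.0328, -0.0386, 0.0001], 1]
[[0.0, 0.0, -3.7], [-0.0302, -0.0406, 0.0001], 1]
[[0.0, 0.0, -3.7], [-0.0276, -0.0425, 0.0001], 1]
[[0.0, 0.0, -3.7], [-0.0248, -0.0442, 0.0001], 1]
[[0.0, 0.0, -3.7], [-0.0219, -0.0457, 0.0001], 1]
[[0.0, 0.0, -3.7], [-0.019, -0.047, 0.0001], 1]
[[0.0, 0.0, -3.7], [-0.0159, -0.0481, 0.0001], 1]
[[0.0, 0.0, -3.7], [-0.0128, -0.049, 0.0001], 1]
[[0.0, 0.0, -3.7], [-0.0097, -0.0497, 0.0001], 1]
[[0.0, 0.0, -3.7], [-0.0065, -0.0502, 0.0001], 1]
[[0.0, 0.0, -3.7], [-0.0033, -0.0505, 0.0001], 1]
[[0.0, 0.0, -3.7], [-0.0, -0.0506, 0.0001], 1]
[[0.0, 0.0, -3.7], [0.0032, -0.0505, 0.0001], 1]
[[0.0, 0.0, -3.7], [0.0064, -0.0502, 0.0001], 1]
[[0.0, 0.0, -3.7], [0.0096, -0.0497, 0.0001], 1]
[[0.0, 0.0, -3.7], [0.0128, -0.049, 0.0001], 1]
[[0.0, 0.0, -3.7], [0.0159, -0.0481, 0.0001], 1]
[ 0.09068563 -0.44655228 -0.66827022]
```

{"method": "drive_tool", "body": {
  "increments": [
    [[0, 0, -3.7], [-0.033, -0.0385, 0], 1],
    [[0, 0, -3.7], [-0.03, -0.0405, 0], 1],
    [[0, 0, -3.7], [-0.0275, -0.0425, 0], 1],
    [[0, 0, -3.7], [-0.025, -0.044, 0], 1],
    [[0, 0, -3.7], [-0.022, -0.0455, 0], 1]
  ]
}}

```text
time_s: 1.12
tool_pos: [0.3448, -0.294, 0.2315]
tool_rot: [0.0, 0.917, -0.4, 0.0]
wrist_force: [0.4, -0.3, -0.5]
width: 0.0856
```

{"method": "drive_tool", "body": {
  "increments": [
    [[0, 0, -3.7], [-0.019, -0.047, 0], 1],
    [[0, 0, -3.7], [-0.016, -0.048, 0], 1],
    [[0, 0, -3.7], [-0.013, -0.049, 0], 1],
    [[0, 0, -3.7], [-0.0095, -0.0495, 0], 1],
    [[0, 0, -3.7], [-0.0065, -0.05, 0], 1]
  ]
}}

```text
time_s: 1.75
tool_pos: [0.4521, -0.065, 0.2316]
tool_rot: [0.0, 0.969, -0.247, 0.001]
wrist_force: [0.6, -1.1, 0.1]
width: 0.0855
```

{"method": "drive_tool", "body": {
  "increments": [
    [[0, 0, -3.7], [-0.0035, -0.0505, 0], 1],
    [[0, 0, -3.7], [0, -0.0505, 0], 1],
    [[0, 0, -3.7], [0.003, -0.0505, 0], 1],
    [[0, 0, -3.7], [0.0065, -0.05, 0], 1],
    [[0, 0, 0], [0, 0, 0], 1]
  ]
}}

```text
time_s: 2.38
tool_pos: [0.5377, 0.1199, 0.231]
tool_rot: [-0.001, 0.993, -0.119, 0.0]
wrist_force: [-0.0, -0.8, 0.2]
width: 0.0854
```

```bash
python3 - <<'E'
from h import *
p,R=pose(); print(p,R.as_matrix().round(3)); T=np.array([.606,.2535,.23]); n=3
y=np.degrees(np.arctan2(R.as_matrix()[1,0],R.as_matrix()[0,0])); print(y)
rows([(p+(T-p)*k/n,down(y+(-3.5-y)*k/n)) for k in range(1,n+1)],1)
E
```

```text
[0.5377037  0.11988937 0.23097544] [[ 0.972 -0.236  0.001]
 [-0.236 -0.972  0.001]
 [ 0.    -0.001 -1.   ]]
-13.672179977124282
[[-0.1, -0.0, -3.4], [0.0116, -0.0487, 0.0004], 1]
[[0.0, 0.0, -3.4], [0.0145, -0.0479, 0.0003], 1]
[[0.0, 0.0, -3.4], [0.0173, -0.0469, 0.0003], 1]
```

{"method": "drive_tool", "body": {
  "increments": [
    [[0, 0, -3.4], [0.0115, -0.0485, 0], 0.6],
    [[0, 0, -3.4], [0.0145, -0.048, 0], 0.6],
    [[0, 0, -3.4], [0.0175, -0.047, 0], 0.6],
    [[0, 0, 0], [0, 0, 0], 0.6],
    [[0, 0, 0], [0, 0, 0], 0.6]
  ]
}}

```text
time_s: 3.0
tool_pos: [0.605, 0.249, 0.2309]
tool_rot: [0.001, 0.999, -0.033, -0.001]
wrist_force: [-0.1, -0.1, 0.3]
width: 0.0517
```

```bash
python3 - <<'E'
from h import *
p,R=pose(); print(p,robot.observe()['width']); 
T=np.array([.606,.2535,.117]); n=5
rows([(p+(T-p)*k/n,down(-3.5)) for k in range(1,n+1)],.6)
im,d=robot.get_image('side'); save('side1',cv2.resize(im[180:420,200:520],None,fx=2,fy=2))
E
```

```text
[0.60500469 0.24902907 0.23091785] 0.05165121315296069
[[0.1, 0.1, -0.3], [0.0002, -0.0009, 0.0228], 0.6]
[[0.0, 0.0, 0.0], [0.0001, -0.0009, 0.0228], 0.6]
[[0.0, 0.0, 0.0], [0.0001, -0.0009, 0.0228], 0.6]
[[0.0, 0.0, 0.0], [0.0001, -0.0009, 0.0228], 0.6]
[[0.0, 0.0, 0.0], [0.0001, -0.0009, 0.0228], 0.6]
```

View pics/side1.png

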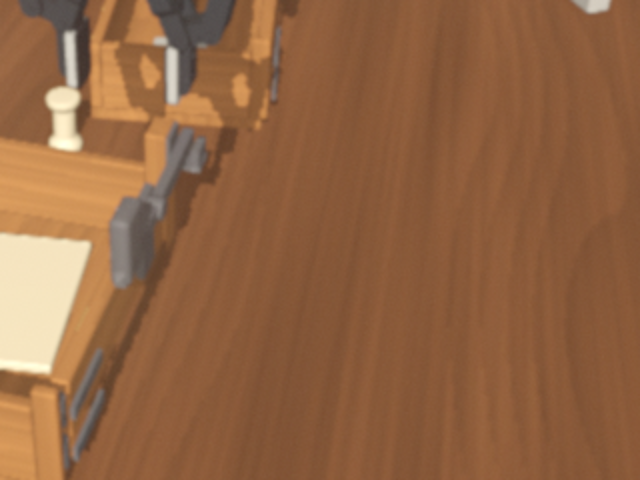

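The crop shows the open fingers (tips at about 72,85 and 172,100) above and either side of the lever at (128,240). The next step is to descend.

{"method": "drive_tool", "body": {
  "increments": [
    [[0, 0, 0], [0, -0.001, 0.023], 0.6],
    [[0, 0, 0], [0, -0.001, 0.023], 0.6],
    [[0, 0, 0], [0, -0.001, 0.023], 0.6],
    [[0, 0, 0], [0, -0.001, 0.023], 0.6],
    [[0, 0, 0], [0.001, -0.0005, 0.022], 0.6]
  ]
}}

```text
time_s: 3.68
tool_pos: [0.6063, 0.2528, 0.1172]
tool_rot: [0.0, 0.999, -0.033, 0.0]
wrist_force: [0.8, -0.6, 0.3]
width: 0.051
```

{"method": "drive_tool", "body": {
  "increments": [
    [[0, 0, 0], [0, 0, 0], 0.4],
    [[0, 0, 0], [0, 0, 0], 0.3],
    [[0, 0, 0], [0, 0, 0], 0.2],
    [[0, 0, 0], [0, 0, 0], 0.1],
    [[0, 0, 0], [0, 0, 0], 0]
  ]
}}

```text
time_s: 4.3
tool_pos: [0.6067, 0.2548, 0.1186]
tool_rot: [-0.0, 0.999, -0.032, 0.0]
wrist_force: [-2.7, 0.6, 6.1]
width: 0.013
```

```bash
python3 - <<'E'
from h import *
p,R=pose(); s=robot.observe(); print(p,s['width'],s['wrist_force'],s['wrist_torque'],R.as_matrix().round(3))
im,d=robot.get_image('side'); save('side2',cv2.resize(im[180:420,200:520],None,fx=2,fy=2))
E
```

```text
[0.60671747 0.25482106 0.11855187] 0.01303723614016745 [-2.65548293  0.60953777  6.12166283] [-0.20666888  0.41853664  0.2312873 ] [[ 0.998 -0.064  0.001]
 [-0.064 -0.998  0.   ]
 [ 0.001 -0.    -1.   ]]
```

View pics/side2.png

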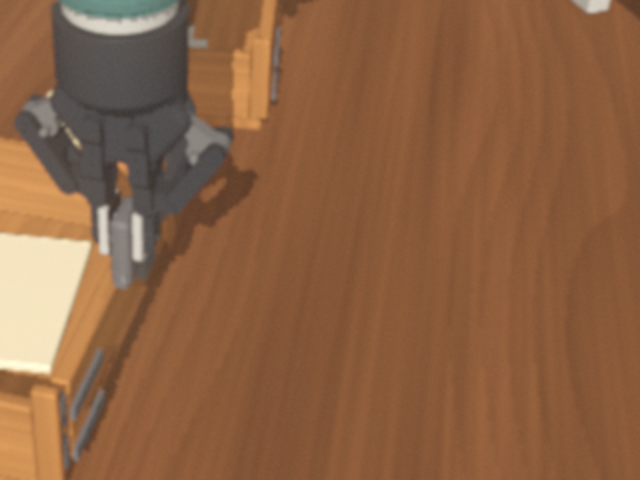

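```bash
cat >> h.py <<'E'
PSI=-3.5
X,Y=[np.r_[v,0] for v in ([np.cos(np.radians(PSI)),np.sin(np.radians(PSI))],[-np.sin(np.radians(PSI)),np.cos(np.radians(PSI))])]
TH=np.array([.6065,.254,.132]); PIV=TH-.06*Y-.027*np.array([0,0,1]); HI=TH+.09*Y+.016*X
E
python3 - <<'E'
from h import *
p,R=pose(); R=down(PSI)
out=[]
for k in range(1,6):
    Q=Ro.from_rotvec(-4.1*k*X,degrees=True); out.append((PIV+Q.apply(p-PIV),Q*R))
rows(out,0,(p,R)); print(out[-1][0],HI)
p,R=out[-1]; out=[]
print('swing')
for k in range(1,21):
    Q=Ro.from_rotvec([0,0,-4.35*k],degrees=True); out.append((HI+Q.apply(p-HI),Q*R))
rows(out[:2],0,(p,R)); print(out[-1][0])
E
```

```text
[[-4.1, 0.0, -0.0], [-0.0, -0.0008, 0.0044], 0]
[[-4.1, -0.0, -0.0], [0.0, -0.0008, 0.0044], 0]
[[-4.1, 0.0, 0.0], [0.0, -0.0008, 0.0044], 0]
[[-4.1, -0.0, -0.0], [0.0, -0.0008, 0.0044], 0]
[[-4.1, 0.0, 0.0], [-0.0, -0.0008, 0.0044], 0]
[0.60677207 0.25571702 0.09640687] [0.62796453 0.34285536 0.132     ]
swing
[[-0.0, -1.5, 4.1], [-0.0066, -0.0014, -0.0005], 0]
[[0.0, -1.5, 4.1], [-0.0066, -0.0014, -0.0005], 0]
[0.53983648 0.3594583  0.09640687]
```

{"method": "drive_tool", "body": {
  "increments": [
    [[-4.1, 0, 0], [0, -0.0008, 0.0044], 0],
    [[-4.1, 0, 0], [0, -0.0008, 0.0044], 0],
    [[-4.1, 0, 0], [0, -0.0008, 0.0044], 0],
    [[-4.1, 0, 0], [0, -0.0008, 0.0044], 0],
    [[-4.1, 0, 0], [0, -0.0008, 0.0044], 0]
  ]
}}

```text
time_s: 4.97
tool_pos: [0.6068, 0.2556, 0.0963]
tool_rot: [0.179, 0.983, -0.032, -0.005]
wrist_force: [-2.7, -0.1, 4.1]
width: 0.013
```

```bash
python3 - <<'E'
from h import *
p,R=pose(); s=robot.observe(); print(p,s['width'],s['wrist_force'],s['wrist_torque'],R.as_matrix().round(3))
im,d=robot.get_image('side'); save('side3',cv2.resize(im[200:380,200:440],None,fx=3,fy=3,interpolation=cv2.INTER_CUBIC))
E
```

```text
[0.6067567  0.25564573 0.09630112] 0.013015045112149176 [-2.67734049 -0.05383829  4.07490494] [-0.28686177  0.29237217  0.09254165] [[ 0.998 -0.061 -0.022]
 [-0.064 -0.934 -0.352]
 [ 0.001  0.353 -0.936]]
```

View pics/side3.png

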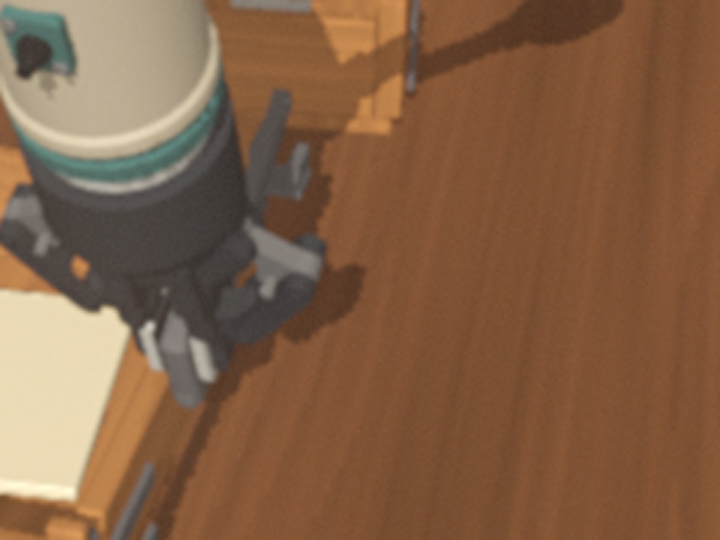

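The crop shows the bar's nose at about (280,100), tilted up and clear of the hook at (300,165). The gate is still shut, so I'll swing it now.

{"method": "drive_tool", "body": {
  "increments": [
    [[0, -1.5, 4.1], [-0.0066, -0.0014, -0.0005], 0],
    [[0, -1.5, 4.1], [-0.0066, -0.0014, -0.0005], 0],
    [[0, -1.5, 4.1], [-0.0066, -0.0014, -0.0005], 0],
    [[0, -1.5, 4.1], [-0.0066, -0.0014, -0.0005], 0],
    [[0, 0, 0], [0, 0, 0], 0]
  ]
}}

```text
time_s: 5.65
tool_pos: [0.5815, 0.2663, 0.0953]
tool_rot: [0.175, 0.967, -0.18, -0.032]
wrist_force: [-3.4, 0.8, 4.5]
width: 0.0133
```

```bash
cat > sw.py <<'E'
from h import *
import sys
tot=float(sys.argv[1]); n=int(sys.argv[2])
p,R=pose(); s=robot.observe(); print(p,s['width'],s['wrist_force'],s['wrist_torque'],'q6',s['qpos'])
Q0=Ro.from_rotvec(-20.5*X,degrees=True); R0=Q0*down(PSI); p0=np.array([.60677,.25572,.0964])
d=(R*R0.inv()).as_rotvec(degrees=True); a=-d[2]; print('angle',a,d)
out=[]
for k in range(1,n+1):
    Q=Ro.from_rotvec([0,0,-(a+(tot-a)*k/n)],degrees=True); out.append((HI+Q.apply(p0-HI),Q*R0))
print('err now',p-(HI+Ro.from_rotvec([0,0,-a],degrees=True).apply(p0-HI)))
rows(out,0)
E
python3 sw.py 60 10
```

```text
[0.58147411 0.26631712 0.09532318] 0.013329315657416185 [-3.41821764  0.84556916  4.51212291] [0.05939122 0.71007278 0.08207551] q6 [ 0.45652611  0.61785814  1.33567577 -0.24167805  1.45872874  0.88536248]
angle 17.625150779509895 [ 1.20877604e-02 -4.45299264e-02 -1.76251508e+01]
err now [ 9.27616227e-05  8.93470486e-05 -1.07682020e-03]
[[-0.0, -1.5, 4.0], [-0.0065, -0.0008, -0.0015], 0]
[[0.0, -1.5, 4.0], [-0.0065, -0.0013, -0.0005], 0]
[[0.0, -1.5, 4.0], [-0.0065, -0.0013, -0.0005], 0]
[[-0.0, -1.5, 4.0], [-0.0065, -0.0013, -0.0005], 0]
[[0.0, -1.5, 4.0], [-0.0065, -0.0013, -0.0005], 0]
[[-0.0, -1.5, 4.0], [-0.0065, -0.0013, -0.0005], 0]
[[0.0, -1.5, 4.0], [-0.0065, -0.0013, -0.0005], 0]
[[0.0, -1.5, 4.0], [-0.0065, -0.0013, -0.0005], 0]
[[0.0, -1.5, 4.0], [-0.0065, -0.0013, -0.0005], 0]
[[0.0, -1.5, 4.0], [-0.0065, -0.0013, -0.0005], 0]
```

Forces are small and the tool is following the planned arc.

{"method": "drive_tool", "body": {
  "increments": [
    [[0, -1.5, 4.0], [-0.0065, -0.0009, -0.0013], 0],
    [[0, -1.5, 4.0], [-0.0065, -0.0013, -0.0005], 0],
    [[0, -1.5, 4.0], [-0.0065, -0.0013, -0.0005], 0],
    [[0, -1.5, 4.0], [-0.0065, -0.0013, -0.0005], 0],
    [[0, -1.5, 4.0], [-0.0065, -0.0013, -0.0005], 0]
  ]
}}

```text
time_s: 6.28
tool_pos: [0.5567, 0.2885, 0.0955]
tool_rot: [0.165, 0.917, -0.357, -0.065]
wrist_force: [-3.4, 1.2, 2.0]
width: 0.0131
```

{"method": "drive_tool", "body": {
  "increments": [
    [[0, -1.5, 4.0], [-0.0065, -0.0013, -0.0005], 0],
    [[0, -1.5, 4.0], [-0.0065, -0.0013, -0.0005], 0],
    [[0, -1.5, 4.0], [-0.0065, -0.0013, -0.0005], 0],
    [[0, -1.5, 4.0], [-0.0065, -0.0013, -0.0005], 0],
    [[0, -1.5, 4.0], [-0.0065, -0.0013, -0.0005], 0]
  ]
}}

```text
time_s: 6.9
tool_pos: [0.5418, 0.3181, 0.0956]
tool_rot: [0.15, 0.835, -0.521, -0.094]
wrist_force: [-2.4, 2.1, 0.7]
width: 0.0132
```

```bash
python3 sw.py 88 8
```

```text
[0.54176144 0.318133   0.09555001] 0.013158270309228033 [-2.39666146  2.05215189  0.68687723] [0.23475229 0.30621145 0.13462863] q6 [ 0.42564049  0.64447468  1.28162262 -0.00918579  1.57232571  1.54328139]
angle 60.45236471544725 [ 7.58374371e-02  2.16538922e-02 -6.04523647e+01]
err now [ 5.19860762e-05 -1.89913639e-04 -8.49991339e-04]
[[-0.0, -1.2, 3.2], [-0.0055, -0.0008, -0.0012], 0]
[[0.0, -1.2, 3.2], [-0.0053, -0.001, -0.0004], 0]
[[0.0, -1.2, 3.2], [-0.0053, -0.001, -0.0004], 0]
[[-0.0, -1.2, 3.2], [-0.0053, -0.001, -0.0004], 0]
[[-0.0, -1.2, 3.2], [-0.0053, -0.001, -0.0004], 0]
[[0.0, -1.2, 3.2], [-0.0053, -0.001, -0.0004], 0]
[[0.0, -1.2, 3.2], [-0.0053, -0.001, -0.0004], 0]
[[0.0, -1.2, 3.2], [-0.0053, -0.001, -0.0004], 0]
```

{"method": "drive_tool", "body": {
  "increments": [
    [[0, -1.2, 3.2], [-0.0055, -0.0008, -0.001], 0],
    [[0, -1.2, 3.2], [-0.0053, -0.001, -0.0004], 0],
    [[0, -1.2, 3.2], [-0.0053, -0.001, -0.0004], 0],
    [[0, -1.2, 3.2], [-0.0053, -0.001, -0.0004], 0],
    [[0, -1.2, 3.2], [-0.0053, -0.001, -0.0004], 0]
  ]
}}

```text
time_s: 7.52
tool_pos: [0.5383, 0.3446, 0.0957]
tool_rot: [0.135, 0.748, -0.639, -0.116]
wrist_force: [-3.1, 0.4, -1.5]
width: 0.0128
```

{"method": "drive_tool", "body": {
  "increments": [
    [[0, -1.2, 3.2], [-0.0053, -0.001, -0.0004], 0],
    [[0, -1.2, 3.2], [-0.0053, -0.001, -0.0004], 0],
    [[0, -1.2, 3.2], [-0.0053, -0.001, -0.0004], 0],
    [[0, 0, 0], [0, 0, 0], 0],
    [[0, 0, 0], [0, 0, 0], 0]
  ]
}}

```text
time_s: 8.15
tool_pos: [0.5401, 0.3604, 0.0959]
tool_rot: [-0.124, -0.689, 0.703, 0.127]
wrist_force: [-4.5, 1.7, -3.9]
width: 0.0129
```

```bash
python3 sw.py 88 1; python3 - <<'E'
from h import *
im,d=robot.get_image('side'); save('side4',cv2.resize(im[200:440,180:500],None,fx=2,fy=2,interpolation=cv2.INTER_CUBIC))
E
```

```text
[0.54005218 0.36043917 0.09592446] 0.012876229368498837 [-4.46770202  1.71412455 -3.89660595] [ 0.29148131 -0.14010845 -0.06861775] q6 [0.40023012 0.64694621 1.27567601 0.14355955 1.54726494 1.96407333]
angle 87.66395291897418 [ 5.15286355e-02 -1.82749549e-02 -8.76639529e+01]
err now [ 1.44963729e-05 -4.14253326e-05 -4.75536258e-04]
[[-0.0, -0.1, 0.3], [-0.0006, 0.0001, -0.0005], 0]
```

View pics/side4.png

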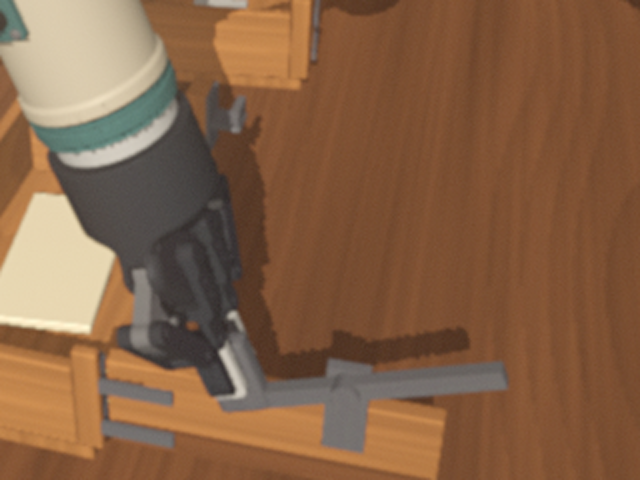

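The crop shows the gate swung out about 90 degrees (free end near 440,440) and the bar still tilted nose-up (505,375). I'll let go now.

{"method": "drive_tool", "body": {
  "increments": [
    [[0, 0, 0], [0, 0, 0], 0.2],
    [[0, 0, 0], [0, 0, 0], 0.35],
    [[0, 0, 0], [0, 0, 0], 0.5],
    [[0, 0, 0], [0, 0, 0], 0.55],
    [[0, 0, 0], [0, 0, 0], 0.55]
  ]
}}

```text
time_s: 8.82
tool_pos: [0.5406, 0.3604, 0.0968]
tool_rot: [-0.124, -0.688, 0.703, 0.127]
wrist_force: [0.1, 0.7, 0.7]
width: 0.0471
```

{"method": "drive_tool", "body": {
  "increments": [
    [[0, 0, 0], [0, 0.005, -0.014], 0.55],
    [[0, 0, 0], [0, 0.01, -0.028], 0.55],
    [[0, 0, 0], [0, 0.014, -0.037], 0.55],
    [[0, 0, 0], [0, 0.014, -0.037], 0.55],
    [[0, 0, 0], [0, 0.014, -0.037], 0.55]
  ]
}}

```text
time_s: 9.45
tool_pos: [0.5403, 0.3603, 0.2625]
tool_rot: [-0.123, -0.689, 0.703, 0.127]
wrist_force: [-0.0, 0.6, 0.3]
width: 0.0468
```

```bash
python3 - <<'E'
from h import *
p,R=pose(); s=robot.observe(); print(s['time_s'],p,s['width'],s['wrist_force'])
im,d=robot.get_image('side'); save('side5',cv2.resize(im[200:440,180:500],None,fx=2,fy=2,interpolation=cv2.INTER_CUBIC))
im,d=robot.get_image('top'); save('top5',im)
W=xyz('top',d)[200:330,100:330].reshape(-1,3)
for a,b in((.07,.084),(.1,.115),(.144,.156)):
    q=W[(W[:,2]>a)&(W[:,2]<b)&(W[:,0]<.6)&(W[:,1]>.28)]
    if len(q)>5:
        v=cv2.fitLine((q[:,:2]*1000).astype(np.float32),cv2.DIST_HUBER,0,.01,.01).ravel(); print(a,len(q),q.mean(0).round(3),np.percentile(q,[2,98],axis=0).round(3).tolist(),np.degrees(np.arctan2(v[1],v[0])))
E
```

```text
9.45 [0.54029603 0.36034926 0.26254927] 0.046814955263665525 [-0.0175174   0.64649953  0.27326831]
0.07 748 [0.511 0.343 0.079] [[0.427, 0.337, 0.071], [0.597, 0.352, 0.083]] -1.357371
0.1 462 [0.476 0.359 0.11 ] [[0.42, 0.351, 0.101], [0.545, 0.367, 0.115]] -3.2143319
0.144 136 [0.537 0.359 0.149] [[0.523, 0.353, 0.145], [0.551, 0.366, 0.153]] -2.3805475
```

View pics/side5.png

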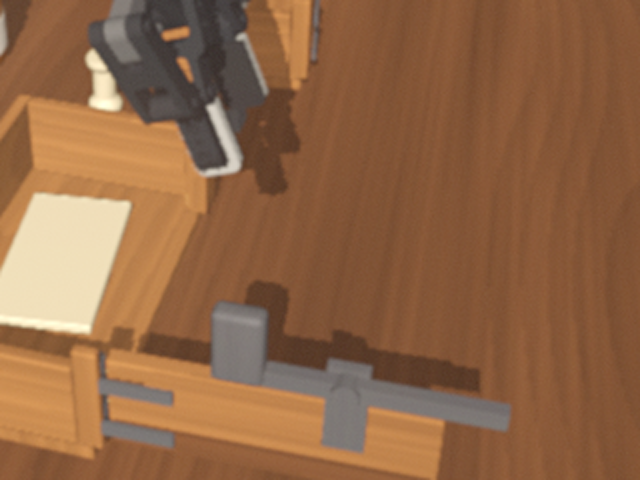

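View pics/top5.png

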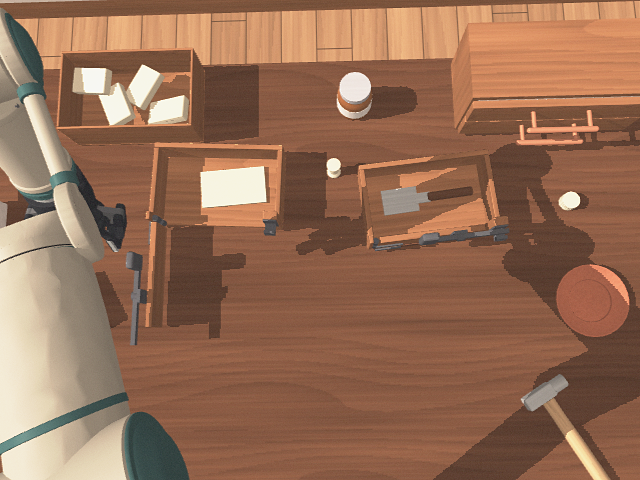

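The bar is level along the gate (side crop: 215,340 to 505,415). The gate stands square to the crib (top view: 152,222 to 152,325), and the scraper crib is still shut. The gripper is clear, so I'll hand in.

```bash
python3 -c "
from plant import robot
print(robot.hand_in())"
```

```text
the job is handed in; nothing more can be done
None
```

The panel crib's gate is open at about a right angle with its latch bar level again, and the job is handed in. I pinched that crib's thumb lever and pressed it down about 22 mm. A picture showed the nose clear of the catch with the gate still shut. I kept it pressed while swinging the gate out, then let go and lifted the gripper straight up.

**Last checks:**
- **Gate:** the tool had turned about 88° about the hinge. After release, depth fits put the gate and bar within a few degrees of pointing straight at the robot (-1.4° to -3.2°), in line with that.
- **Latch bar:** it dropped back level, with the lever top measured at about 150 mm.
- **Scraper crib:** it looks unchanged and still shut in the last picture; I never touched it.
- **Robot:** touching nothing when I handed in. The wrist force readings after each move stayed under about 7 N, and about 9.5 s of the 40 s were used.

The estimates of how far the crib was turned disagreed a little, from about -0.7° to -7.7°. I used -3.5°, and the low forces during the swing support that choice. No check failed.

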